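# Cover the pile of ceramic discs

### The job

Take the round steel cover by its knob and lay it flat and centred on top of the pile of round ceramic discs, to keep them flat and clean. Nobody has counted the discs, so lower the cover gently until you feel it rest on the pile, and only then let go: do not drop it and do not press hard. Leave the square cover where it is.

Things in the scene. Friction and masses are not known exactly. Their poses are not given: they have to be found in the camera images.
- round_cover_knob (a point): Point on the axis of the round steel cover's knob, half-way up the knob. The cover is a flat steel disc 72 mm across and 8 mm thick, loose, lying on the worktop, about 0.3 kg (0.2 to 0.4); in its middle stands a plain upright round knob 24 mm across that rises from the disc's upper face to 58 mm above the disc's underside. This point is 33 mm above the underside. Its z axis points up along the knob.
- round_cover: The same round steel cover as a whole: origin at the centre of its underside, z axis up along the knob.
- disc_stand: Low round dark steel stand, 86 mm across and 8 mm thick, fixed to the worktop, carrying the pile of round white ceramic discs 72 mm across (4 mm thick each), centred on it. The origin is the centre of the stand's underside, on the worktop; z axis up. The height of the pile is not given: its top lies anywhere from 20 to 55 mm above the worktop. The pile is solid, level and firm: it does not yield or shift when touched. It counts as part of the stand.
- square_cover_knob (a point): The same kind of point on the knob of the other cover, which must stay where it is: a loose square steel plate 66 x 66 mm, 8 mm thick, with a knob like the round cover's (24 mm across, to 58 mm above the underside; this point is 33 mm up).
- square_stand: Low square dark steel stand, 80 x 80 mm and 8 mm thick, fixed to the worktop, carrying a pile of square white ceramic plates 66 x 66 mm: not the pile to be covered, to be kept clear of. Origin at the centre of the stand's underside, on the worktop; z axis up. Its pile's top also lies anywhere from 20 to 55 mm above the worktop.

How it is judged:
On the way:
1. the round cover rests on the disc pile while it is still held (contact force between round_cover and disc_stand above 0.5 N and contact force between the fingers and round_cover above 0.5 N and horizontal distance between round_cover_knob and disc_stand below 0.015 m), for 0.05 s.
At the end, for the whole second after the job is handed in: The round cover lies at rest on the pile of round discs, its centre within 15 mm of the centre of the disc stand, level within 5 degrees, let go; the square cover is within 30 mm of where it stood (horizontal distance between round_cover_knob and disc_stand below 0.015 m and angle between round_cover_knob's own z axis and vertical below 0.09 rad and contact force between round_cover and disc_stand above 0.8 N and linear speed of round_cover below 0.02 m/s and distance of square_cover_knob from where it was at the start of the episode below 0.03 m); the robot touches nothing.
It fails at once if the round cover is dropped: it moves faster than 0.3 m/s (a fall of about 5 mm) when the fingers do not hold it (linear speed of round_cover above 0.3 m/s and not (contact force between the fingers and round_cover above 0.05 N)).
It fails at once if the round cover is pressed on the disc pile with more than 45 N (contact force between round_cover and disc_stand above 45 N).
It fails at once if the square cover is moved by more than 30 mm (distance of square_cover_knob from where it was at the start of the episode above 0.03 m).
It also fails if it takes over 37 s, if anything falls off the work surface, if the arm or the gripper's body presses on something with over 40 N, if the wrist force passes 120 N, or if a joint passes its speed limit or range.

### The arm

A 7-joint arm with a two-finger parallel gripper is mounted at the origin on a cart in front of the work surface, level with it; the furniture and walls round the work are solid. World frame = base frame: x ahead of the robot, y to its left, z up, the work surface at z = 0. Lengths are in m, angles in rad, forces in N, time in s.
With the tool pointing down it reaches from about 0.425 to 0.95 m from the base axis. Payload 4.7 kg.
Tool frame: the origin (TCP) lies at the very end of the fingers, on their centre line; the grasp point (between the pads) lies bot.grasp_offset behind it (bot.grasp_offset is the distance from the TCP to the grasp point, in m); z points along the fingers, y is the line along which they close (so a half turn about z gives the same grasp; the last joint's range is limited). The gripper opens to 85 mm and grips with 20 to 120 N. Pads are 22 mm wide; open, the fingers measure 114 mm over their backs; the gripper's body (76 mm by 85 mm) begins 54 mm behind the grasp point. The pads swing forward as they close: fully open they stand 13 mm farther back than shut.
Start: joints at [-1.214, 0.469, -0.049, 1.532, 0.024, 1.141, -0.082], TCP at [0.254, 0.625, 0.197] pointing down, gripper open.
Joint ranges: [-2.59, 2.59], [-0.33, 1.99], [-1.39, 1.29], [0.1, 2.45], [-1.04, 4.18], [0.21, 1.99], [-2.66, 2.66]. Speed limits (rad/s): [2.57, 2.57, 3.14, 3.14, 3.14, 3.14, 3.14].

### API

Orientations are given as a rotation vector (axis times angle).
In Python, from rig import bot gives the robot as it stands.
- The arm moves only by the tool carry_out, never from a script. Its argument "commands" is a list of rows, each a list of 7 numbers: the shift along the world's x, y, z in m, then the turn, a rotation vector about the world's x, y, z in degrees, then the finger opening in m, from 0 to 0.0854. In form: [[x, y, z, wx, wy, wz, jaw], ...]. A call has 1 to 8 rows; each row shifts and turns the commanded pose from where the row before left it; what a row does not reach is not made up. A row lasts 1/12 s, in which the tool goes at most 41.7 mm and 7.16 degrees, less where a joint would pass 70% of its speed; a pose out of reach is approached as far as the arm can. A call is refused whole if a number of a shift passes 0.0417 or a number of a turn 7.16, either way. A call with a gripper value outside its range is refused whole. The fingers move at their own pace and stop on an object; "newtons" is the grip in N (left out, the last holds). Time passes only in rows, so rows that do not move let the fingers close. It gives the time, the measured TCP pose, the force, the opening and the grip force at its end, in the units of the state.
- bot.observe(): the state, without advancing time (a new reading comes with each control period).
- bot.camera(name): name is "side" or "top" or "wrist"; returns a dict with "image" (480x640x3 uint8, red, green, blue), "fx", "fy", "cx", "cy" (pixels), "cam_to_world" (4x4, takes a point from camera to world coordinates). Camera axes: x right, y down, z forward; pixel columns grow to the right and rows downward; lengths in m; the calibration is good to about 2 mm. A picture is of the moment at which its call begins. There is no depth.
- bot.close_job(): hands the job in; it is judged then, once.
The state is a dict: "clock": time; "joint_positions": joint angles; "joint_vel": joint speeds; "joint_torque": joint torques, N m; "ee_pos": TCP position; "tcp_rot": TCP orientation; "wrist_force": force on the tool from outside, world axes, zero at the start; "wrist_torque": the same for the moment, N m; "gripper_width": finger opening in m; "grip_force": force on a finger pad.
Only numpy, scipy, OpenCV 4.12 (cv2) and the standard library are available. Lean on these libraries where they do the work, as an engineer would, in place of code of your own. Each camera call takes 0.05 s, during which the arm holds its last target. There are 200 camera calls.

## Working session

There is one attempt and no reset: what is moved stays moved. The work goes in short steps, Python scripts to look and compute and a tool call to move; the robot and the scene stay as the last step left them, time stands still between calls to the robot, and variables do not carry over. Pictures are saved under pics/ and viewed, at most 12 in all, crops included, and the job is handed in when it is done.

Besides the shell and the picture viewer there is one more tool, called after ">>>" as a command line: name --pt "numbers of a row" for each row, then --argument value for the rest. carry_out: Moves the arm, as the interface text tells. Its arguments: {"type":"object","properties":{"commands":{"type":"array"},"newtons":{"type":"number"}},"required":["commands"]}

```bash
mkdir -p pics; python3 - <<'E'
from rig import bot
import cv2,numpy as np,pickle
d={}
for n in("top","side"):
    c=bot.camera(n); d[n]=c; cv2.imwrite(f"pics/{n}0.png",c["image"][:,:,::-1])
    print(n,c["fx"],c["cx"],c["cy"],np.round(c["cam_to_world"],3).tolist())
pickle.dump(d,open("c.pkl","wb"))
o=bot.observe();print(bot.grasp_offset,o)
E
```

```text
top 515.1921887913293 317.97697153137517 241.68300648059528 [[-0.005, -0.997, 0.082, 0.441], [-1.0, 0.005, -0.002, 0.267], [0.001, -0.082, -0.997, 0.916], [0.0, 0.0, 0.0, 1.0]]
side 533.4049147233537 325.15604803029714 247.19403612946775 [[0.909, -0.249, 0.335, 0.211], [-0.417, -0.497, 0.761, -0.362], [-0.023, -0.831, -0.556, 0.527], [0.0, 0.0, 0.0, 1.0]]
0.0187 {'clock': 0.1, 'joint_positions': array([-1.21390031,  0.46938314, -0.04859396,  1.53356211,  0.0241179 ,
        1.14102207, -0.08229174]), 'joint_vel': array([-0.00024851, -0.00271554, -0.00201391, -0.00387287,  0.00144724,
       -0.00015306,  0.00068485]), 'joint_torque': array([ 1.00913639e-03, -5.11513638e+01, -4.68383892e-02, -2.38390052e+01,
        1.07930615e-02,  4.34279500e-03,  2.42901507e-05]), 'ee_pos': array([0.25377445, 0.62484481, 0.19575659]), 'tcp_rot': array([-6.02137590e-01, -3.08307723e+00,  2.77811141e-03]), 'wrist_force': array([-0.5248966 , -0.17332787, -0.170405  ]), 'wrist_torque': array([-0.00736741,  0.02902501, -0.05122819]), 'grip_force': 0.0, 'gripper_width': 0.08537826760060487}
```

View pics/top0.png

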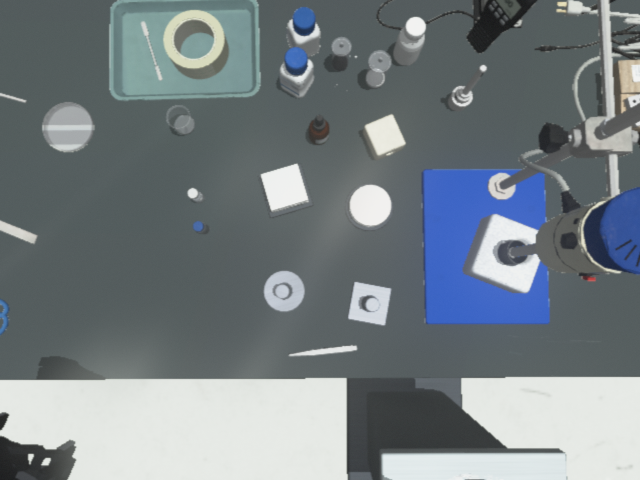

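View pics/side0.png

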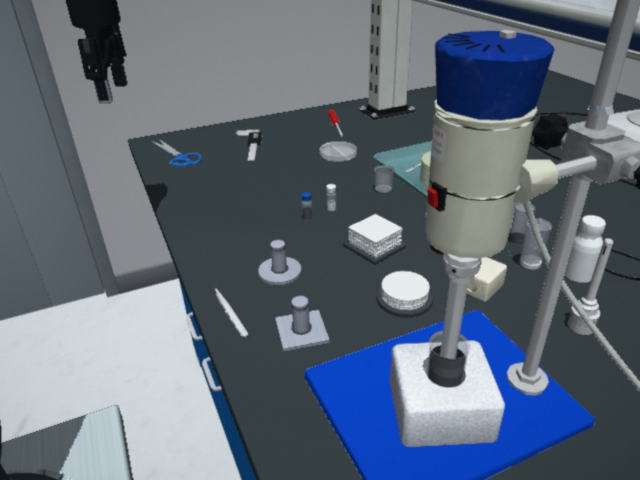

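Top view: the round cover disc is at about (284,291) with its knob top at (282,291). The square cover is at (370,303), the round pile's top at (370,206) and the square pile at (286,189). Side view: the round cover's knob top is at (278,243) and its disc at (280,270). The round pile's top is at (405,289) and the square cover is at (302,325).

```bash
cat > h.py <<'E'
import numpy as np,cv2
def ray(c,u,v):
    d=np.array([(u-c["cx"])/c["fx"],(v-c["cy"])/c["fy"],1]); M=np.array(c["cam_to_world"])
    return M[:3,3],M[:3,:3]@d
def atz(c,u,v,z):
    o,d=ray(c,u,v); return o+d*(z-o[2])/d[2]
def tri(a,b):
    o1,d1=ray(*a);o2,d2=ray(*b)
    s=np.linalg.lstsq(np.c_[d1,-d2],o2-o1,rcond=None)[0]
    p,q=o1+s[0]*d1,o2+s[1]*d2
    return (p+q)/2,np.linalg.norm(p-q)
def proj(c,p):
    q=np.linalg.inv(c["cam_to_world"])@np.r_[p,1]; return c["fx"]*q[0]/q[2]+c["cx"],c["fy"]*q[1]/q[2]+c["cy"]
def blob(c,u,v,tol=20):
    g=cv2.cvtColor(c["image"],cv2.COLOR_RGB2GRAY); m=np.zeros((482,642),np.uint8)
    cv2.floodFill(g.copy(),m,(u,v),255,tol,tol,cv2.FLOODFILL_FIXED_RANGE|cv2.FLOODFILL_MASK_ONLY|4|(255<<8))
    k=max(cv2.findContours(m[1:-1,1:-1],cv2.RETR_EXTERNAL,cv2.CHAIN_APPROX_NONE)[0],key=cv2.contourArea)
    return cv2.fitEllipse(cv2.convexHull(k))
E
python3 - <<'E'
from h import *; import pickle
d=pickle.load(open("c.pkl","rb"));T,S=d["top"],d["side"]
for n,z,t,s in(("disc",0.008,(270,291),(267,272)),("pile",.04,(370,206),(405,287))):
    a,b=blob(T,*t),blob(S,*s); print(n,a,b,tri((T,*a[0]),(S,*b[0])),atz(T,*a[0],z),atz(S,*b[0],z))
print("knobtop",atz(T,282,291,.058),atz(S,278,243,.058))
print("sq knob",atz(T,371,303,.058), "sqstand",atz(T,285,188,.04))
print("motor at z.3",atz(T,540,250,.3),"shaft",atz(T,512,252,.1))
E
```

```text
disc ((283.6765441894531, 290.7304382324219), (38.604393005371094, 38.77775192260742), 173.555908203125) ((279.2430725097656, 269.07794189453125), (24.01898765563965, 41.06024169921875), 84.66509246826172) (array([0.42980316, 0.32625477, 0.00559925]), np.float64(0.000383383147917119)) [0.42965168 0.32616119 0.008     ] [0.42897451 0.32301413 0.008     ]
pile ((370.129150390625, 204.8214874267578), (39.759769439697266, 40.07530212402344), 127.30392456054688) ((405.220703125, 285.382080078125), (27.946186065673828, 46.02984619140625), 94.8660888671875) (array([0.57846692, 0.17427334, 0.02608188]), np.float64(0.00023421305108667256)) [0.57621136 0.17577565 0.04      ] [0.5683797  0.15933727 0.04      ]
knobtop [0.4298395  0.32568504 0.058     ] [0.43123982 0.32471711 0.058     ]
sq knob [0.40937546 0.1783329  0.058     ] sqstand [0.60608701 0.32194553 0.04      ]
motor at z.3 [ 4.80474448e-01 -1.93512424e-04  3.00000000e-01] shaft [ 0.4903342  -0.04229964  0.1       ]
```

>>> carry_out --pt "0.02 -0.034 -0.006 0 0 0 0.0854" --pt "0.02 -0.034 -0.006 0 0 0 0.0854" --pt "0.02 -0.034 -0.006 0 0 0 0.0854" --pt "0.02 -0.034 -0.006 0 0 0 0.0854" --pt "0.02 -0.034 -0.006 0 0 0 0.0854" --pt "0.02 -0.034 -0.006 0 0 0 0.0854" --pt "0.02 -0.034 -0.006 0 0 0 0.0854" --pt "0.02 -0.034 -0.006 0 0 0 0.0854"

```text
clock: 0.77
ee_pos: [0.4144, 0.3514, 0.1483]
tcp_rot: [-0.602, -3.083, 0.0]
wrist_force: [1.6, 0.7, 0.4]
gripper_width: 0.0856
grip_force: 0.0
```

>>> carry_out --pt "0.016 -0.028 0 0 0 0 0.0854" --pt "0 0 0 0 0 0 0.0854" --pt "0 0 0 0 0 0 0.0854"

```text
clock: 1.02
ee_pos: [0.4311, 0.3231, 0.1485]
tcp_rot: [-0.61, -3.082, 0.001]
wrist_force: [0.3, 0.8, 1.3]
gripper_width: 0.0852
grip_force: 0.0
```

```bash
python3 - <<'E'
from rig import bot
from h import *
c=bot.camera("wrist"); im=c["image"][:,:,::-1].copy(); o=bot.observe(); print(o["ee_pos"],o["tcp_rot"],o["wrist_force"])
for p in((.430,.325,.058),(.430,.325,.008)):
    u=proj(c,p);print(u);cv2.drawMarker(im,tuple(int(x) for x in u),(0,0,255),0,12)
cv2.imwrite("pics/w1.png",im)
import pickle;pickle.dump(c,open("w.pkl","wb"))
E
```

```text
[0.42996197 0.32513526 0.1485915 ] [-6.04286818e-01 -3.08237944e+00 -2.04805488e-04] [ 0.39344655  0.49373152 -0.36098615]
(np.float64(322.99790580400327), np.float64(230.64993630288907))
(np.float64(322.9162280942084), np.float64(214.21568710262204))
```

View pics/w1.png

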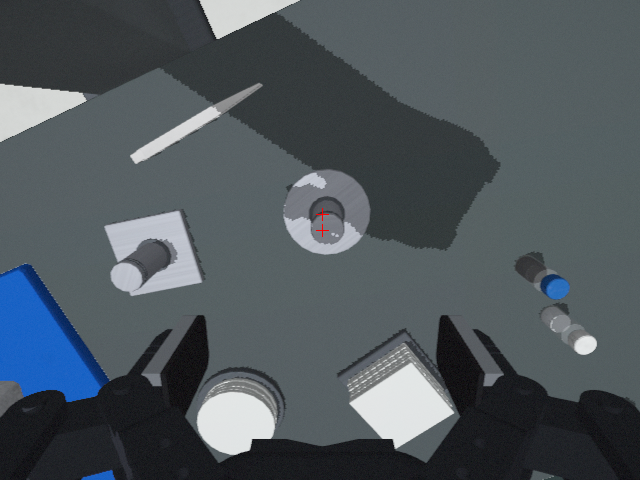

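The knob top is at about (327,231) and the disc centre at about (327,212), 4 px right of the prediction. The pile's top is at about (236,420).

```bash
python3 - <<'E'
from h import *; import pickle
c=pickle.load(open("w.pkl","rb"));T=pickle.load(open("c.pkl","rb"))["top"]
print(atz(c,327,231,.058),atz(c,326.7,212,.008))
b=blob(c,236,420);print(b,tri((c,*b[0]),(T,370.1,204.8)),atz(c,*b[0],.04),atz(c,*b[0],.03))
E
```

```text
[0.43130871 0.32750795 0.058     ] [0.4294566  0.32858977 0.008     ]
((235.24566650390625, 422.74652099609375), (61.37420654296875, 76.28719329833984), 96.77985382080078) (array([0.57894812, 0.17476418, 0.02518644]), np.float64(0.0012649920203162087)) [0.56856924 0.18400977 0.04      ] [0.57585841 0.17808856 0.03      ]
```

>>> carry_out --pt "0 0.002 -0.016 0 0 0 0.0854" --pt "0 0 -0.02 0 0 0 0.0854" --pt "0 0 -0.02 0 0 0 0.0854" --pt "0 0 -0.02 0 0 0 0.0854" --pt "0 0 -0.02 0 0 0 0.0854" --pt "0 0 -0.02 0 0 0 0.0854" --pt "0 0 -0.012 0 0 0 0.0854" --pt "0 0 0 0 0 0 0.0854"

```text
clock: 1.73
ee_pos: [0.4269, 0.328, 0.018]
tcp_rot: [-0.596, -3.08, 0.006]
wrist_force: [-0.1, 0.5, 0.5]
gripper_width: 0.0855
grip_force: 0.0
```

>>> carry_out --pt "0 0 0 0 0 0 0.04" --pt "0 0 0 0 0 0 0.03" --pt "0 0 0 0 0 0 0.02" --pt "0 0 0 0 0 0 0.01" --pt "0 0 0 0 0 0 0.01" --pt "0 0 0 0 0 0 0.01" --pt "0 0 0 0 0 0 0.01" --pt "0 0 0 0 0 0 0.01" --newtons 50

```text
clock: 2.4
ee_pos: [0.4302, 0.3277, 0.0217]
tcp_rot: [0.602, 3.083, 0.001]
wrist_force: [-1.7, 0.3, 5.0]
gripper_width: 0.0193
grip_force: 48.7
```

```bash
python3 - <<'E'
from rig import bot
from h import *
c=bot.camera("wrist"); o=bot.observe(); print(o["ee_pos"],o["wrist_force"],o["gripper_width"],o["grip_force"])
a=c["image"][:,:,::-1]
b=bot.camera("side")["image"][180:380,180:440,::-1]
im=np.zeros((480,800,3),np.uint8); im[:,:400]=a[:,120:520]; im[:308,400:]=cv2.resize(b,(400,308)); cv2.imwrite("pics/w2.png",im)
E
```

```text
[0.43027724 0.32765676 0.02168898] [-2.01303049 -1.02392871  5.53542147] 0.019126480369481766 48.69124710559845
```

View pics/w2.png

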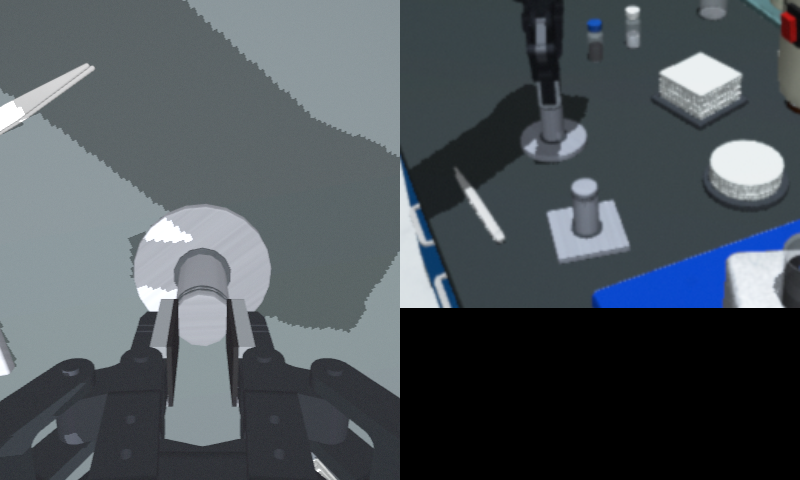

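The pads hold the knob squarely, so I'm lifting slowly.

>>> carry_out --pt "0 0 0.005 0 0 0 0.01" --pt "0 0 0.01 0 0 0 0.01" --pt "0 0 0.015 0 0 0 0.01" --pt "0 0 0.02 0 0 0 0.01" --pt "0 0 0.02 0 0 0 0.01" --pt "0 0 0.01 0 0 0 0.01" --pt "0 0 0.005 0 0 0 0.01" --pt "0 0 0 0 0 0 0.01" --newtons 60

```text
clock: 3.17
ee_pos: [0.4304, 0.3278, 0.1066]
tcp_rot: [0.602, 3.082, 0.003]
wrist_force: [0.2, 0.7, 0.5]
gripper_width: 0.0101
grip_force: 0.0
```

>>> carry_out --pt "0 0 0 0 0 0 0.01" --pt "0 0 0 0 0 0 0.01" --pt "0 0 0 0 0 0 0.01"

```text
clock: 3.42
ee_pos: [0.4293, 0.3269, 0.1046]
tcp_rot: [-0.602, -3.082, 0.003]
wrist_force: [-0.8, -0.4, 0.5]
gripper_width: 0.0099
grip_force: 0.0
```

```bash
python3 - <<'E'
from rig import bot
from h import *
c=bot.camera("wrist"); o=bot.observe(); print(o["ee_pos"],o["tcp_rot"],o["wrist_force"],o["gripper_width"],o["grip_force"])
a=c["image"][:,:,::-1]
b=bot.camera("side")["image"][130:330,180:440,::-1]
im=np.zeros((480,800,3),np.uint8); im[:,:400]=a[:,120:520]; im[:308,400:]=cv2.resize(b,(400,308)); cv2.imwrite("pics/w3.png",im)
E
```

```text
[0.42941842 0.32694642 0.10467975] [-6.01975309e-01 -3.08206671e+00  2.50306081e-03] [ 0.29945062 -0.22030195 -0.52855265] 0.009774978070228127 0.0
```

View pics/w3.png

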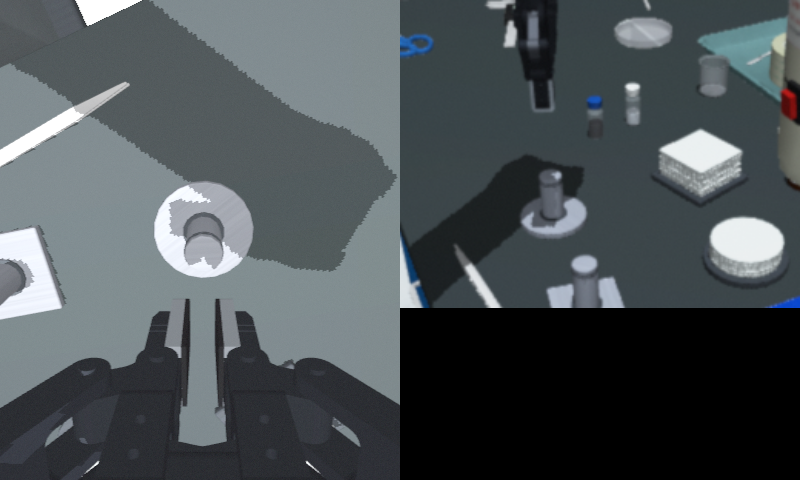

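The cover slipped out of the grip and stands where it was. The 19 mm opening on a 24 mm knob suggests the pads held it off-axis. I'm checking where the tool lies against the knob.

```bash
python3 - <<'E'
from rig import bot
from h import *
from scipy.spatial.transform import Rotation as R
c=bot.camera("wrist"); o=bot.observe(); p=o["ee_pos"]; A=R.from_rotvec(o["tcp_rot"]).as_matrix()
print(p,np.round(A,3).tolist())
M=np.linalg.inv(np.r_[np.c_[A,p],[[0,0,0,1]]])@c["cam_to_world"];print("cam in tool",np.round(M,3).tolist())
for q in([0,0,0],[0.011,0,0],[-.011,0,0],[0,0,-.0187],[0,.005,0],[0,-.005,0],[.011,.005,0],[-.011,.005,0]): print(q,np.round(proj(c,p+A@np.array(q,float)),1))
print("knob",atz(c,323,250,.058),"disc",atz(c,324,229,.008))
im=c["image"][:,:,::-1].copy()
for q,k in(([.011,.005,0],(0,0,255)),([-.011,.005,0],(0,255,0)),([0,0,-.0187],(255,0,0))):
    cv2.circle(im,tuple(int(x) for x in proj(c,p+A@np.array(q,float))),3,k,-1)
cv2.imwrite("pics/w4.png",cv2.resize(im[180:480,200:450],(500,600)))
T=bot.camera("top");b=blob(T,270,291);print(b,atz(T,*b[0],.008))
E
```

```text
[0.4296399  0.32714751 0.10501708] [[-0.927, 0.376, -0.001], [0.376, 0.927, -0.001], [0.001, -0.001, -1.0]]
cam in tool [[0.0, -0.953, -0.302, 0.077], [1.0, 0.0, -0.0, 0.001], [0.0, -0.302, 0.953, -0.177], [0.0, 0.0, 0.0, 1.0]]
[0, 0, 0] [320.6 284.6]
[0.011, 0, 0] [320.6 263.4]
[-0.011, 0, 0] [320.7 305.1]
[0, 0, -0.0187] [320.5 301.6]
[0, 0.005, 0] [330.9 284.6]
[0, -0.005, 0] [310.4 284.6]
[0.011, 0.005, 0] [331.1 263.4]
[-0.011, 0.005, 0] [330.8 305.1]
knob [0.42820313 0.3290053  0.058     ] disc [0.42920215 0.3294157  0.008     ]
((300.5452880859375, 191.7758026123047), (600.0297241210938, 771.454345703125), 94.78590393066406) [0.60518252 0.29623048 0.008     ]
```

View pics/w4.png

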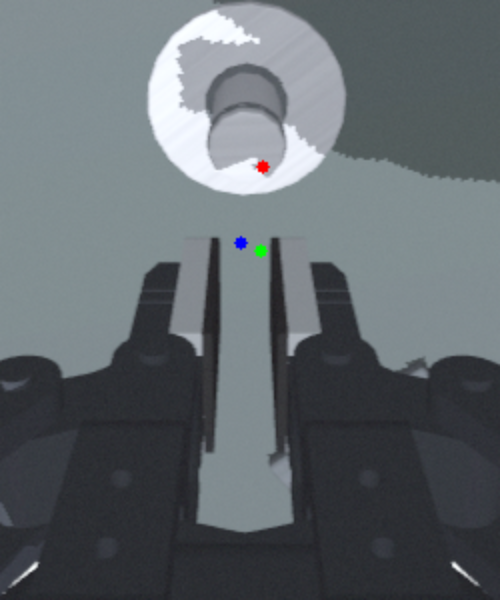

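The fingertips sit about 19 mm back along tool −x (or 38 mm up) from where the reported TCP projects. I'm checking this against the side camera.

```bash
python3 - <<'E'
from rig import bot
from h import *
from scipy.spatial.transform import Rotation as R
o=bot.observe(); p=o["ee_pos"]; A=R.from_rotvec(o["tcp_rot"]).as_matrix()
ims=[]
for n,w in(("side",(200,130,160,180)),("top",(200,230,160,180))):
    c=bot.camera(n);im=cv2.resize(c["image"][:,:,::-1],None,fx=3,fy=3,interpolation=cv2.INTER_CUBIC)
    for q,k in(([0,0,0],(0,0,255)),([-.018,0,0],(0,255,0)),([.018,0,0],(255,0,0)),([0,0,-.038],(0,255,255))):
        u=proj(c,p+A@np.array(q,float));print(n,q,np.round(u,1));cv2.circle(im,tuple(int(3*x+1) for x in u),3,k,-1)
    x,y,W,H=w;ims.append(cv2.resize(im[3*y:3*(y+H),3*x:3*(x+W)],(400,450)))
cv2.imwrite("pics/s5.png",np.hstack(ims)); print(p)
E
```

```text
side [0, 0, 0] [274.4 217.2]
side [-0.018, 0, 0] [285.9 216.7]
side [0.018, 0, 0] [262.8 217.7]
side [0, 0, -0.038] [272.5 195.6]
top [0, 0, 0] [278.9 291.5]
top [-0.018, 0, 0] [283.3 280.8]
top [0.018, 0, 0] [274.6 302.2]
top [0, 0, -0.038] [277.  291.8]
[0.42972484 0.32724243 0.10520047]
```

View pics/s5.png

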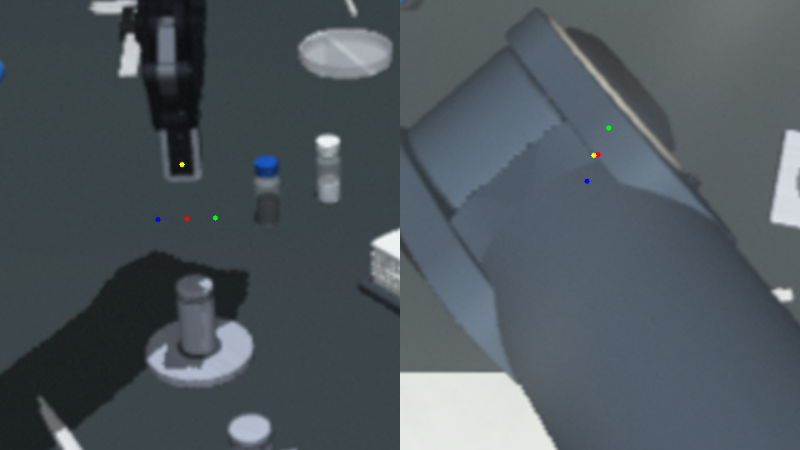

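The side view shows that the fingers are laterally in line with the knob but end about 27–38 mm higher than the reported TCP (tip at (182,180), TCP at (187,218)). So the first grasp caught only the knob's rim. I'm going back down lower, in stages, with the fingers half open and an eye on the force.

>>> carry_out --pt "0 0 0 0 0 0 0.055" --pt "0 0 0 0 0 0 0.055" --pt "0 0 0 0 0 0 0.055" --pt "0 0 0 0 0 0 0.055" --pt "0 0 0 0 0 0 0.055" --pt "0 0.001 -0.02 0 0 0 0.055" --pt "0 0 -0.02 0 0 0 0.055" --pt "0 0 0 0 0 0 0.055"

```text
clock: 4.38
ee_pos: [0.4278, 0.3267, 0.0628]
tcp_rot: [-0.601, -3.079, 0.008]
wrist_force: [-0.2, -0.5, -0.0]
gripper_width: 0.055
grip_force: 0.0
```

>>> carry_out --pt "0 0 -0.015 0 0 0 0.055" --pt "0 0 -0.015 0 0 0 0.055" --pt "0 0 -0.01 0 0 0 0.055" --pt "0 0 -0.01 0 0 0 0.055" --pt "0 0 0 0 0 0 0.055" --pt "0 0 0 0 0 0 0.055"

```text
clock: 4.88
ee_pos: [0.43, 0.3284, 0.0157]
tcp_rot: [-0.602, -3.083, 0.001]
wrist_force: [-0.1, 0.6, 0.5]
gripper_width: 0.0549
grip_force: 0.0
```

```bash
cat > look.py <<'E'
import sys
from rig import bot
from h import *
from scipy.spatial.transform import Rotation as R
o=bot.observe(); p=o["ee_pos"]; print(p,o["wrist_force"],o["gripper_width"])
x,y=int(sys.argv[2]),int(sys.argv[3])
a=bot.camera("wrist")["image"][:,120:520,::-1]
b=cv2.resize(bot.camera("side")["image"][y:y+180,x:x+150,::-1],(400,480),interpolation=cv2.INTER_CUBIC)
cv2.imwrite(sys.argv[1],np.hstack([a,b]))
E
python3 look.py pics/w6.png 205 140
```

```text
[0.42995078 0.3283812  0.01570135] [-0.12431571  0.58690743  0.53945367] 0.054866892032953835
```

View pics/w6.png

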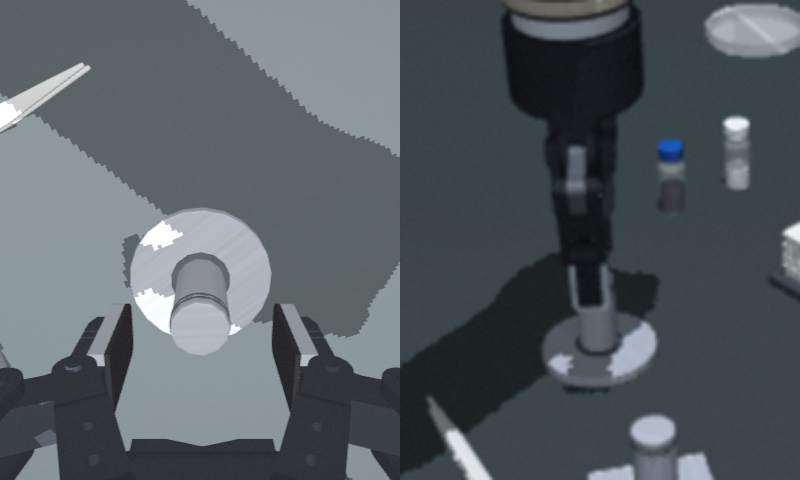

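The tip is still near the knob's top (about 50 mm up), which confirms the roughly 35 mm offset. I'm going down 26 mm more, then closing.

>>> carry_out --pt "0 0 -0.008 0 0 0 0.055" --pt "0 0 -0.006 0 0 0 0.055" --pt "0 0 -0.006 0 0 0 0.055" --pt "0 0 -0.003 0 0 0 0.055" --pt "0 0 -0.003 0 0 0 0.055" --pt "0 0 0 0 0 0 0.055"

```text
clock: 5.48
ee_pos: [0.4295, 0.3281, -0.0111]
tcp_rot: [-0.602, -3.083, 0.002]
wrist_force: [-0.2, 0.4, 0.1]
gripper_width: 0.0547
grip_force: 0.0
```

>>> carry_out --pt "0 0 0 0 0 0 0.04" --pt "0 0 0 0 0 0 0.03" --pt "0 0 0 0 0 0 0.02" --pt "0 0 0 0 0 0 0.01" --pt "0 0 0 0 0 0 0.01" --pt "0 0 0 0 0 0 0.01" --newtons 60

```text
clock: 5.98
ee_pos: [0.4302, 0.3286, -0.0099]
tcp_rot: [0.602, 3.083, 0.001]
wrist_force: [0.2, -0.6, 3.0]
gripper_width: 0.0228
grip_force: 58.9
```

>>> carry_out --pt "0 0 0.001 0 0 0 0.01" --pt "0 0 0.002 0 0 0 0.01" --pt "0 0 0.002 0 0 0 0.01" --pt "0 0 0 0 0 0 0.01" --pt "0 0 0 0 0 0 0.01" --pt "0 0 0 0 0 0 0.01"

```text
clock: 6.48
ee_pos: [0.4298, 0.3283, -0.0054]
tcp_rot: [-0.602, -3.083, 0.0]
wrist_force: [1.0, 0.8, -3.2]
gripper_width: 0.0227
grip_force: 58.8
```

```bash
python3 look.py pics/w7.png 205 140
```

```text
[ 0.42982647  0.32832176 -0.00540142] [ 0.97624161  0.81522065 -3.21107112] 0.02267528984299957
```

View pics/w7.png

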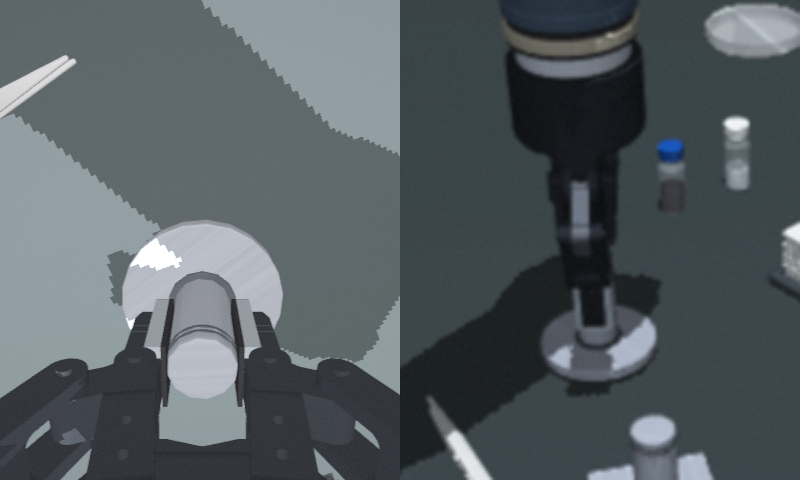

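The cover is held level, and the force reads 3.2 N. I'm raising it and carrying it over to the pile.

>>> carry_out --pt "0 0 0.005 0 0 0 0.01" --pt "0 0 0.01 0 0 0 0.01" --pt "0 0 0.015 0 0 0 0.01" --pt "0 0 0.015 0 0 0 0.01" --pt "0 0 0.015 0 0 0 0.01" --pt "0 0 0.01 0 0 0 0.01" --pt "0 0 0.005 0 0 0 0.01" --pt "0 0 0 0 0 0 0.01"

```text
clock: 7.25
ee_pos: [0.4307, 0.329, 0.0712]
tcp_rot: [0.602, 3.082, 0.004]
wrist_force: [0.0, 0.5, -2.5]
gripper_width: 0.0224
grip_force: 58.9
```

>>> carry_out --pt "0.006 -0.006 0 0 0 0 0.01" --pt "0.012 -0.012 0 0 0 0 0.01" --pt "0.014 -0.015 0 0 0 0 0.01" --pt "0.014 -0.015 0 0 0 0 0.01" --pt "0.014 -0.015 0 0 0 0 0.01" --pt "0.014 -0.015 0 0 0 0 0.01" --pt "0.014 -0.015 0 0 0 0 0.01" --pt "0.014 -0.015 0 0 0 0 0.01"

```text
clock: 7.92
ee_pos: [0.5321, 0.2184, 0.0685]
tcp_rot: [-0.603, -3.081, 0.003]
wrist_force: [0.2, -0.7, -2.5]
gripper_width: 0.0225
grip_force: 58.9
```

>>> carry_out --pt "0.014 -0.015 0 0 0 0 0.01" --pt "0.014 -0.014 0 0 0 0 0.01" --pt "0.012 -0.01 0 0 0 0 0.01" --pt "0.006 -0.006 0 0 0 0 0.01" --pt "0 0 0 0 0 0 0.01" --pt "0 0 0 0 0 0 0.01" --pt "0 0 0 0 0 0 0.01"

```text
clock: 8.5
ee_pos: [0.5768, 0.1768, 0.0693]
tcp_rot: [-0.599, -3.082, -0.001]
wrist_force: [-0.2, 0.5, -2.6]
gripper_width: 0.0223
grip_force: 58.9
```

```bash
python3 look.py pics/w8.png 320 150
```

```text
[0.57675892 0.17679741 0.06933999] [-0.19171117  0.54150363 -2.64161431] 0.022288043653092695
```

View pics/w8.png

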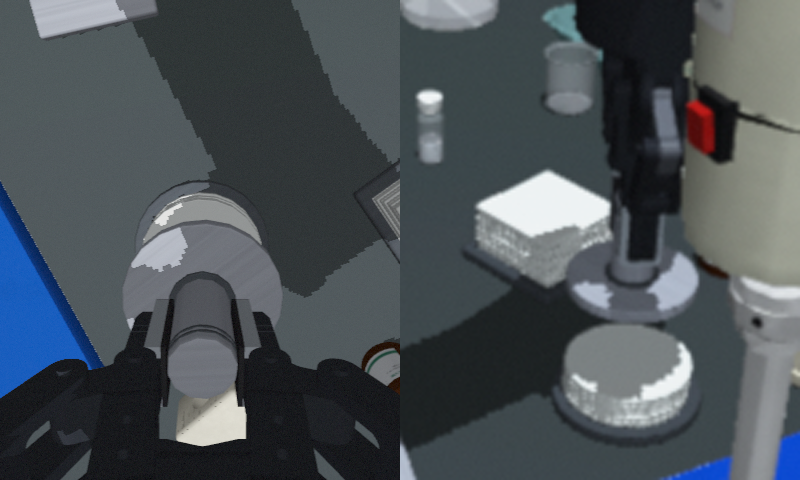

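The cover hangs level above the pile. The wrist view has both centred at about column 203. In the side view the cover's centre is at (633,285) and the pile's at (628,362). I'm checking the remaining offset.

```bash
python3 - <<'E'
from h import *; import pickle
d=pickle.load(open("c.pkl","rb"));S=d["side"]
f=lambda x,y:(320+(x-400)/400*150,150+y/480*180)
print("cover at ztop .083",atz(S,*f(633,282),.083))
for z in(.026,.03,.034): print(z,"pile",atz(S,*f(628,361),z),atz(S,*f(628,364),z), atz(d["top"],370.3,205.5,z))
print("stand",atz(S,*f(627,398),.008))
E
```

```text
cover at ztop .083 [0.5766181  0.17168133 0.083     ]
0.026 pile [0.57903343 0.17416082 0.026     ] [0.57757045 0.17179769 0.026     ] [0.57717717 0.17403535 0.026     ]
0.03 pile [0.57609715 0.16987772 0.03      ] [0.57464585 0.16753346 0.03      ] [0.57656494 0.17445312 0.03      ]
0.034 pile [0.57316087 0.16559463 0.034     ] [0.57172124 0.16326923 0.034     ] [0.57595271 0.17487088 0.034     ]
stand [0.57362608 0.16442981 0.008     ]
```

>>> carry_out --pt "0 -0.002 -0.005 0 0 0 0.01" --pt "0 0 -0.01 0 0 0 0.01" --pt "0 0 -0.01 0 0 0 0.01" --pt "0 0 -0.007 0 0 0 0.01" --pt "0 0 -0.003 0 0 0 0.01" --pt "0 0 0 0 0 0 0.01" --pt "0 0 0 0 0 0 0.01"

```text
clock: 9.18
ee_pos: [0.5779, 0.1734, 0.0343]
tcp_rot: [-0.602, -3.083, 0.0]
wrist_force: [0.3, 0.2, -2.3]
gripper_width: 0.023
grip_force: 58.9
```

>>> carry_out --pt "0 0 -0.002 0 0 0 0.01" --pt "0 0 -0.002 0 0 0 0.01" --pt "0 0 -0.002 0 0 0 0.01" --pt "0 0 0 0 0 0 0.01"

```text
clock: 9.52
ee_pos: [0.5778, 0.1734, 0.0285]
tcp_rot: [-0.602, -3.083, 0.0]
wrist_force: [0.7, -0.4, -3.0]
gripper_width: 0.0228
grip_force: 58.9
```

>>> carry_out --pt "0 0 -0.001 0 0 0 0.01" --pt "0 0 -0.001 0 0 0 0.01" --pt "0 0 -0.001 0 0 0 0.01" --pt "0 0 0 0 0 0 0.01"

```text
clock: 9.85
ee_pos: [0.5778, 0.1734, 0.0255]
tcp_rot: [-0.602, -3.083, 0.0]
wrist_force: [0.1, -0.0, -3.5]
gripper_width: 0.0223
grip_force: 58.9
```

>>> carry_out --pt "0 0 -0.001 0 0 0 0.01" --pt "0 0 -0.001 0 0 0 0.01" --pt "0 0 -0.001 0 0 0 0.01" --pt "0 0 0 0 0 0 0.01"

```text
clock: 10.18
ee_pos: [0.5778, 0.1734, 0.0225]
tcp_rot: [-0.602, -3.083, 0.0]
wrist_force: [-0.7, -0.2, -3.0]
gripper_width: 0.0223
grip_force: 58.9
```

>>> carry_out --pt "0 0 -0.001 0 0 0 0.01" --pt "0 0 -0.001 0 0 0 0.01" --pt "0 0 0 0 0 0 0.01"

```text
clock: 10.43
ee_pos: [0.5778, 0.1734, 0.0205]
tcp_rot: [-0.602, -3.083, 0.0]
wrist_force: [-0.7, -0.5, -2.4]
gripper_width: 0.0223
grip_force: 58.9
```

>>> carry_out --pt "0 0 -0.001 0 0 0 0.01" --pt "0 0 -0.001 0 0 0 0.01" --pt "0 0 0 0 0 0 0.01"

```text
clock: 10.68
ee_pos: [0.5778, 0.1734, 0.0185]
tcp_rot: [-0.602, -3.083, 0.0]
wrist_force: [-0.3, 0.4, -2.6]
gripper_width: 0.0223
grip_force: 58.9
```

>>> carry_out --pt "0 0 -0.001 0 0 0 0.01" --pt "0 0 -0.001 0 0 0 0.01" --pt "0 0 0 0 0 0 0.01"

```text
clock: 10.93
ee_pos: [0.578, 0.1734, 0.0182]
tcp_rot: [-0.602, -3.083, -0.0]
wrist_force: [-3.0, -0.8, 7.5]
gripper_width: 0.0224
grip_force: 59.9
```

Contact: the vertical force went from −2.6 N to +7.5 N and the descent stopped. I'm relaxing slightly and then letting go.

>>> carry_out --pt "0 0 0.0008 0 0 0 0.01" --pt "0 0 0 0 0 0 0.01" --newtons 25

```text
clock: 11.1
ee_pos: [0.5783, 0.1735, 0.0182]
tcp_rot: [0.602, 3.083, 0.001]
wrist_force: [-1.4, -0.6, 3.7]
gripper_width: 0.0225
grip_force: 59.2
```

>>> carry_out --pt "0 0 0 0 0 0 0.03" --pt "0 0 0 0 0 0 0.04" --pt "0 0 0 0 0 0 0.05" --pt "0 0 0 0 0 0 0.055" --pt "0 0 0 0 0 0 0.055" --pt "0 0 0 0 0 0 0.055"

```text
clock: 11.6
ee_pos: [0.578, 0.1734, 0.0175]
tcp_rot: [0.602, 3.083, 0.0]
wrist_force: [-0.9, 0.8, 0.6]
gripper_width: 0.0553
grip_force: 0.0
```

>>> carry_out --pt "0 0 0.005 0 0 0 0.055" --pt "0 0 0.015 0 0 0 0.055" --pt "0 0 0.02 0 0 0 0.055" --pt "0 0 0.02 0 0 0 0.055" --pt "0 0 0.02 0 0 0 0.055" --pt "0 0 0.01 0 0 0 0.055" --pt "0 0 0 0 0 0 0.055" --pt "0 0 0 0 0 0 0.055"

```text
clock: 12.27
ee_pos: [0.578, 0.1734, 0.1077]
tcp_rot: [0.602, 3.083, 0.001]
wrist_force: [0.2, -0.1, -0.5]
gripper_width: 0.0551
grip_force: 0.0
```

```bash
python3 look.py pics/w9.png 320 150
```

```text
[0.57796226 0.17344652 0.10767465] [ 0.17236331 -0.09331345 -0.4519061 ] 0.0550946962113302
```

View pics/w9.png

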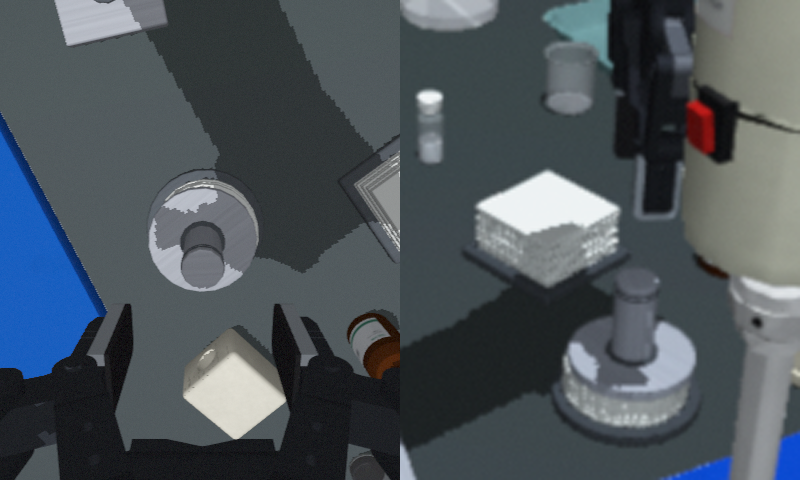

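The cover lies flat and centred on the round pile to within a few mm (side crop: cover centre (632,355), pile the same), and the fingers are clear of it. I'm handing in.

```bash
python3 -c "
from rig import bot
print(bot.close_job())"
```

```text
the job is handed in; nothing more can be done
None
```

The round steel cover lies flat and centred to within a few mm on the pile of round discs; it was lowered until it rested (about 10 N), released and handed in at about 12 s of 37 s, after a first grasp slipped off the knob without moving the cover, and I never touched the square cover.

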